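# Shorten a telescoping display-stand post by one hole

## Task

Swing the latch lever round until it lies in line with the post, then pull up the knob of the spring plunger, slide the upper section one hole further onto the lower tube (no further than the next visible hole, so that the post gets shorter) and let the pin go fully home in that hole. Finish while still holding the knob firmly between the fingers or pressed down, with the pin home: do not let go. Leave the lever in line with the post and the tape roll, box and jar undisturbed.

Things in the scene. Friction and masses are not known exactly. Their poses are not given: they have to be found in the camera images.
- stand: Fixed: white 30 mm square lower tube lying level on wooden rests on a plywood board; the post runs along this body's y axis, the upper section and blank header at its +y end, lower tube at its -y end. Origin on the work surface under the hole the pin starts in; z up, x horizontal, across the post, towards the lever's side. Tube top at z = 60 mm, with visible dark 11.6 mm holes every 45 mm along -y. Board 125 mm wide (x -48 to 78 mm). The position and yaw on the table vary.
- next_hole (a point): Mouth centre of the next hole, on the lower tube's top face, 45 mm along the stand's -y from the hole the pin starts in. The pin must end here. Does not move.
- section (a joint): Slide of the upper section (white 40 mm square sleeve, top at z = 65 mm, carrying the plunger at its open end) along the post, m: 0 with the pin in the starting hole, positive = shortening (along the stand's -y); 0.045 = pin over next hole. Can go -0.06 to 0.10. About 1.5 N of friction; stays where left. With the pin in a hole it has about 2 mm of play each way. Until the latch lever is swung away its short toe stops a lug on the sleeve after about 22 mm.
- plunger (a joint): Lift of the spring plunger, m: 0 = pin fully home, grows as the knob is pulled straight up, at most 0.018. The 8 mm round-nosed pin leaves the hole above 0.010. Spring pushes it down with 4.5 N home, 8 N at full lift. Travels with the section.
- knob (a point): Middle of the plunger's grip knob, black upright cylinder 26 mm diameter, 29 mm tall (17 mm above its underside, 12 mm below its top); about 105 mm above the table when home. Below it is a 20 mm steel barrel down to the sleeve top, 40 mm below this point. Grip from above in any direction; the knob pushes and pulls the whole section along.
- latch (a joint): Angle of the flat steel latch lever about its vertical pivot, rad: 0 = square across the post (long arm pointing along the stand's +x), pi/2 = in line with the post (long arm pointing along the stand's -y, on the side away from the header). Seen from above it grows clockwise. Range -0.03 to 1.95, so it can be overturned; stiff (0.06 N m) and stays where left.
- latch_pivot (a point): Lever's pivot, at the stand's x = 50 mm, y = -49 mm, 68 mm above the table (top of the lever's 10 mm wide, 9 mm thick bar; pivot hub stands 4 mm higher). Does not move.
- latch_grip (a point): On the axis of the upright black round grip (18 mm diameter, 40 mm tall, from z = 68 to 108 mm) at the end of the lever's long arm, 80 mm from the pivot axis; this point is 92 mm above the table. Grip from above in any direction; it may turn between the fingers.
- tape: Bystander: pale paper tape roll 90 mm diameter (68 mm hole), 40 mm tall, lying flat; origin centre of underside.
- carton: Bystander: plain white box 70 x 110 x 60 mm; origin centre of underside.
- cleaner: Bystander: grey jar 50 mm diameter, 110 mm tall; origin centre of underside.

How it is judged (in metres and radians):
On the way, in this order (a step that is already met when the one before it is completed fails the run):
1. the lever lies in line with the post while the pin is still in its first hole (value of joint latch between 1.4 and 1.74 rad and value of joint plunger below 0.003 m and value of joint section below 0.006 m), for 0.2 s.
2. the plunger is pulled clear of its hole (value of joint latch between 1.4 and 1.74 rad and value of joint plunger above 0.01 m), for 0.1 s.
At the end, for the whole second after the job is handed in: The pin is home (within 2 mm) in the next hole, the section at rest 45 mm +-3.5 mm from its start, the lever within 0.17 rad (10 degrees) of in line with the post, and the fingers still hold or press the knob with more than 2 N through the last second (value of joint latch between 1.4 and 1.74 rad and value of joint section between 0.0415 and 0.0485 m and value of joint plunger below 0.002 m and velocity of joint section between -0.01 and 0.01 m/s and contact force between the fingers and plunger above 2 N); the arm keeps its last pose, push and grip.
It fails at once if the section is pushed past the next hole (more than 60 mm) (value of joint section above 0.06 m).
It fails at once if the tape roll is disturbed (moved more than 20 mm) (distance of tape from where it was at the start of the episode above 0.02 m).
It fails at once if the box is disturbed (moved more than 20 mm) (distance of carton from where it was at the start of the episode above 0.02 m).
It fails at once if the jar is disturbed (moved more than 20 mm) (distance of cleaner from where it was at the start of the episode above 0.02 m).
It also fails if it takes over 50 s, if anything falls off the work surface, if the arm or the gripper's body presses on something with over 40 N, if the wrist force passes 120 N, or if a joint passes its speed limit or range.

## Robot

A 6-joint arm with a two-finger parallel gripper is mounted at the origin on the work surface. World frame = base frame: x ahead of the robot, y to its left, z up, the work surface at z = 0. Lengths are in mm, angles in rad, forces in N, time in s.
With the tool pointing down it reaches from about 275 to 1000 mm from the base axis. Payload 8.4 kg.
Tool frame: the origin (TCP) lies on the mounting face of the last link; the fingertips stand 173 mm ahead of it and the grasp point (between the pads) lies 155 mm ahead of it; z points along the fingers, y is the direction in which the jaws open and shut (so a half turn about z gives the same grasp; the last joint's range is limited). The gripper opens to 85 mm and grips with 20 to 120 N. Pads are 22 mm wide; open, the fingers measure 114 mm over their backs; the gripper's body (76 mm by 85 mm) begins 54 mm behind the grasp point. The pads swing forward as they close: fully open they stand 13 mm farther back than shut.
Start: joints at [-1.117, 0.353, 1.633, -0, 1.155, -0.002], TCP at [275.112, -561.197, 404.681] pointing down, gripper open.
Joint ranges: [-2.63, 2.63], [-0.92, 2.1], [0.06, 2.66], [-1.3, 4.44], [0, 2.69], [-3.02, 3.02]. Speed limits (rad/s): [2.22, 2.22, 2.79, 3.14, 3.14, 3.14].

## Interface

Orientations are given as [roll, pitch, yaw] about the fixed x, y, z axes, in that order (R = Rz(yaw) Ry(pitch) Rx(roll)).
In Python, from rig import r, grab_frame, spotter gives the robot as it stands.
- The arm moves only by the tool apply_moves, never from a script. Its argument "motion" is text: rows parted by semicolons, each of 5 numbers parted by spaces: the opening, from -1 (shut) to 1 (fully open), then the shift along the tool's x, y, z as a fraction of full scale, then the turn about the tool's z as a fraction of full scale. In form: hand x y z twist; .... A call has 1 to 20 rows; each row is the pose to reach, as a shift and turn from the pose commanded when the call began, along the tool's axes at that moment, turning the shorter way round; what a row does not reach only later rows make up. Full scale, the value 1, is 1 m for a shift and pi rad for a turn. A row lasts 1/12 s, in which the tool goes at most 41.7 mm and 7.16 degrees, less where a joint would pass 70% of its speed; a pose out of reach is approached as far as the arm can. A call with a number of a shift or a turn outside -1 to 1 is refused whole. A call with a gripper value outside its range is refused whole. The fingers move at their own pace and stop on an object; "squeeze" is the grip in N (left out, the last holds). Time passes only in rows, so rows that repeat a pose let the fingers close. It gives the time, the measured TCP pose, the force and the opening at its end, in the units of the state.
- r.sense(): the state, without advancing time (a new reading comes with each control period).
- grab_frame(name): name is "scene" or "top" or "wrist"; returns a dict with "img" (400x640x3 uint8, red, green, blue), "fx", "fy", "cx", "cy" (pixels), "R" (3x3) and "t" (3): a world point X has camera coordinates R X + t. Camera axes: x right, y down, z forward; pixel columns grow to the right and rows downward; lengths in mm; the calibration is good to about 2 mm. A picture is of the moment at which its call begins. There is no depth.
- r.sign_off(): hands the job in, once; it reports no verdict.
Trained networks look in the newest picture that a camera, given by its name, has taken for a name from the list of things; names that differ only in an ending like _2 or _b are one class to them, and where a whole thing is asked for, a point or a joint stands for the part that bears it (a point fixed in the world has none). Each returns a list of dicts, best first, with "conf" (0 to 1); they miss things now and then, are a little off and sometimes report something else, mostly with a low value. They report only what shows in the picture. A call takes as long as a camera call.
- spotter.boxes_of(query, camera): "point" ([x, y, z] in mm, in world coordinates, good to about 4 mm: the middle of the surface that is visible of it).
- spotter.place_of(query, camera): "point" ([x, y, z] in mm, in world coordinates, good to about 4 mm: a listed point, or the origin of a listed thing).
The state is a dict: "clock": time; "qpos": joint angles; "qvel": joint speeds; "joint_efforts": joint torques, N m; "eef_pos": TCP position; "tcp_rot": TCP orientation; "contact_force": force on the tool from outside, world axes, zero at the start; "wrist_torque": the same for the moment, N m; "opening": opening from 0.0 (shut) to 1.0 (fully open).
Only numpy, scipy, OpenCV 4.12 (cv2) and the standard library are available. Lean on these libraries where they do the work, as an engineer would, in place of code of your own. Each camera call takes 0.05 s, during which the arm holds its last target.

## Working session

There is one attempt and no reset: what is moved stays moved. The work goes in short steps, Python scripts to look and compute and a tool call to move; the robot and the scene stay as the last step left them, time stands still between calls to the robot, and variables do not carry over. Pictures are saved under pics/ and viewed, and the job is handed in when it is done.

Besides the shell and the picture viewer there is one more tool, called after "Request:" as name(argument=value, ...) on one line, values as JSON. apply_moves: Moves the arm, as the interface text tells. Its arguments: {"type":"object","properties":{"motion":{"type":"string"},"squeeze":{"type":"number"}},"required":["motion"]}

```bash
mkdir -p pics; ls; python3 - <<'E'
from rig import r, grab_frame, spotter
import cv2
print(r.sense())
for n in ["scene","top","wrist"]:
    f=grab_frame(n); cv2.imwrite(f"pics/a_{n}.png",f["img"][:,:,::-1])
    for q in ["knob","latch_grip","latch_pivot","next_hole","stand"]:
        d=spotter.place_of(q,n)
        print(n,q,[( [round(float(v)) for v in e["point"]],round(e["conf"],2)) for e in d[:2]])
for q in ["tape","carton","cleaner"]:
    d=spotter.place_of(q,"top"); print(q,[( [round(float(v)) for v in e["point"]],round(e["conf"],2)) for e in d[:2]])
E
```

```text
pics
{'clock': 0.0, 'qpos': array([-1.11738943e+00,  3.53647803e-01,  1.63415594e+00, -3.57501647e-05,
        1.15519639e+00, -2.38813498e-03]), 'qvel': array([-0.00128559, -0.00064618, -0.00138812, -0.00055524, -0.00011394,
        0.00047287]), 'joint_efforts': array([-1.30607928e-03, -6.05260992e+01, -3.42056644e+01, -2.42288679e-04,
        9.34372918e-03, -1.15171616e-05]), 'eef_pos': array([ 275.00505711, -560.97452169,  403.95239678]), 'tcp_rot': array([-3.14018510e+00,  2.93252115e-05,  4.55809511e-01]), 'contact_force': array([-0.91775323, -0.22150682,  0.40964461]), 'wrist_torque': array([-0.0299202 , -0.02511832, -0.01341228]), 'opening': 1.0000169627508149}
scene knob [([467, 123, 107], 0.56)]
scene latch_grip [([611, 81, 89], 0.78), ([465, 122, -1], 0.15)]
scene latch_pivot [([526, 80, 68], 0.71), ([466, 124, 104], 0.17)]
scene next_hole [([476, 77, 62], 0.81)]
scene stand [([465, 124, 3], 0.55)]
top knob [([468, 123, 101], 0.66)]
top latch_grip [([604, 81, 90], 0.79)]
top latch_pivot [([522, 80, 66], 0.97)]
top next_hole [([476, 76, 67], 0.96)]
top stand [([473, 126, -3], 0.7)]
wrist knob []
wrist latch_grip []
wrist latch_pivot []
wrist next_hole []
wrist stand []
tape [([607, 218, 1], 0.68)]
carton [([634, -106, 3], 0.89), ([471, 122, 102], 0.39)]
cleaner [([574, 353, 0], 0.58)]
```

View pics/a_top.png

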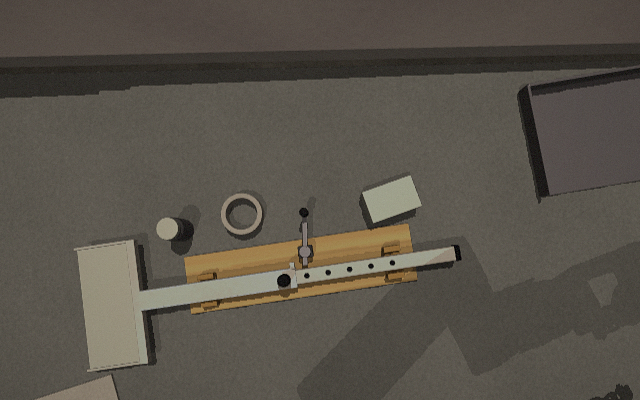

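View pics/a_scene.png

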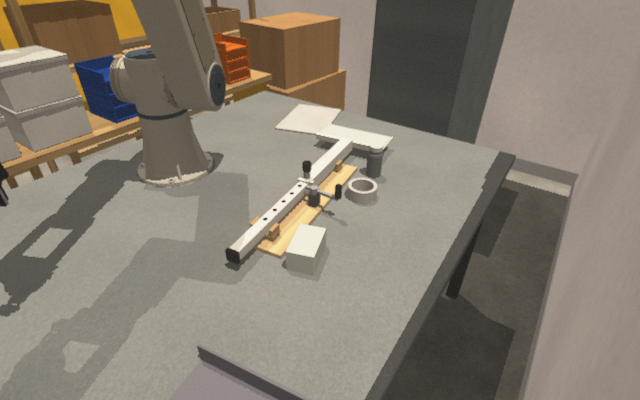

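The top view shows the post running almost along world y, knob at about (284,281), lever pivot (305,252), grip (304,212), and holes from (306,276) to (392,262). I'll fit the axis from the holes.

```bash
cat > h.py <<'E'
import numpy as np
def onplane(f,u,v,z):
    R=np.array(f["R"]);t=np.array(f["t"]).ravel()
    d=R.T@np.array([(u-f["cx"])/f["fx"],(v-f["cy"])/f["fy"],1]); c=-R.T@t
    return c+d*(z-c[2])/d[2]
E
python3 - <<'E'
from rig import r, grab_frame, spotter
import cv2,numpy as np
from h import onplane
f=grab_frame("top"); im=f["img"]
g=cv2.cvtColor(im,cv2.COLOR_RGB2GRAY)
P=[]
for u,v in [(306,276),(328,272),(349,269),(371,266),(392,262)]:
    w=255.-g[v-5:v+6,u-5:u+6]; w=np.clip(w-150,0,None)
    yy,xx=np.mgrid[v-5:v+6,u-5:u+6]
    m=(w*xx).sum()/w.sum(),(w*yy).sum()/w.sum()
    p=onplane(f,*m,60); P.append(p); print(np.round(m,1),p.round(1))
P=np.array(P)
d=(P[-1]-P[0]); print(np.linalg.norm(d)/4, "yaw",np.arctan2(d[0],-d[1]))
y=np.arctan2(d[0],-d[1])
X=np.array([np.cos(y),np.sin(y)]);Y=np.array([-np.sin(y),np.cos(y)])
c=P[:,:2].mean(0); h0=c+Y*45*3  # P mean is hole 3
print("start hole",h0,"pivot",h0+50*X-49*Y,"next",h0-45*Y)
for u,v,z in [(284,281,117),(304,212,108),(305,252,72)]: print(onplane(f,u,v,z).round(1))
piv=h0+50*X-49*Y
print("target grip",piv-80*Y)
big=cv2.resize(im[180:330,220:420],(800,600),interpolation=cv2.INTER_CUBIC);cv2.imwrite("pics/b.png",big[:,:,::-1])
E
```

```text
[306.3 275.2] [474.4  78.   60. ]
[327.7 272. ] [480.5  33.4  60. ]
[349.1 268.8] [486.7 -11.2  60. ]
[370.5 265.6] [492.7 -55.8  60. ]
[391.9 262.4] [ 498.8 -100.5   60. ]
45.04791755784454 yaw 0.13563071761033105
start hole [468.36582828 122.56366601] pivot [524.53218845  80.77443312] next [474.45051512  77.97693495]
[467.4 119.5 117. ]
[603.3  79.1 108. ]
[522.9  79.7  72. ]
target grip [535.3494095    1.50913347]
```

View pics/b.png

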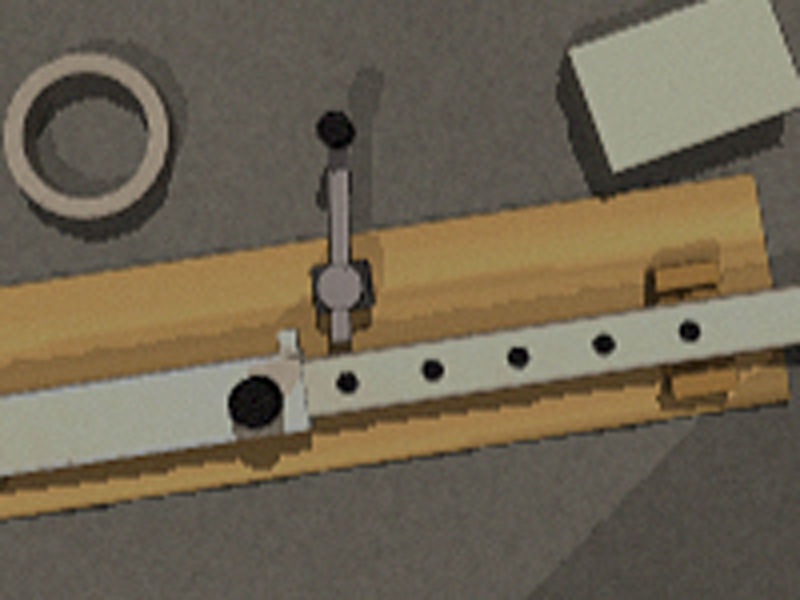

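Request:
apply_moves(motion="1 0.5775 -0.431 0.08 0.102;1 0.5775 -0.431 0.08 0.102;1 0.5775 -0.431 0.08 0.102;1 0.5775 -0.431 0.08 0.102;1 0.5775 -0.431 0.08 0.102;1 0.5775 -0.431 0.08 0.102;1 0.5775 -0.431 0.08 0.102;1 0.5775 -0.431 0.08 0.102;1 0.5775 -0.431 0.08 0.102;1 0.5775 -0.431 0.08 0.102;1 0.5775 -0.431 0.08 0.102;1 0.5775 -0.431 0.08 0.102;1 0.5775 -0.431 0.08 0.102;1 0.5775 -0.431 0.08 0.102;1 0.5775 -0.431 0.08 0.102;1 0.5775 -0.431 0.08 0.102;1 0.5775 -0.431 0.08 0.102;1 0.5775 -0.431 0.08 0.102;1 0.5775 -0.431 0.08 0.102;1 0.5775 -0.431 0.08 0.102", squeeze=30)

```text
clock: 2.77
eef_pos: [603.9, 80.6, 324.3]
tcp_rot: [3.141, 0.001, 0.137]
contact_force: [0.3, 0.6, -0.3]
opening: 1.001
```

```bash
python3 - <<'E'
from rig import r, grab_frame, spotter
import cv2
for n in ["wrist"]:
    f=grab_frame(n); cv2.imwrite(f"pics/c_{n}.png",f["img"][:,:,::-1])
    for q in ["knob","latch_grip","latch_pivot","next_hole"]:
        d=spotter.place_of(q,n)
        print(n,q,[( [round(float(v),1) for v in e["point"]],round(e["conf"],2)) for e in d[:2]])
E
```

```text
wrist knob []
wrist latch_grip [([604.7, 77.6, 90.8], 0.94)]
wrist latch_pivot [([526.2, 83.4, 68.6], 0.73)]
wrist next_hole [([472.4, 77.8, 58.6], 0.7)]
```

View pics/c_wrist.png

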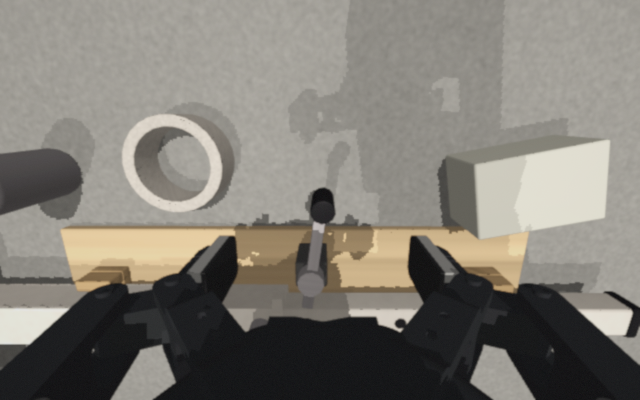

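The grip at (322,200) is centred between the open jaws, and it agrees with the top estimate. Descend and close.

Request:
apply_moves(motion="1 0 0.001 0.035 0;1 0 0.001 0.07 0;1 0 0.001 0.077 0;1 0 0.001 0.077 0;-1 0 0.001 0.077 0;-1 0 0.001 0.077 0;-1 0 0.001 0.077 0;-1 0 0.001 0.077 0;-1 0 0.001 0.077 0;-1 0 0.001 0.077 0;-1 0 0.001 0.077 0;-1 0 0.001 0.077 0", squeeze=30)

```text
clock: 4.02
eef_pos: [604.4, 79.1, 248.5]
tcp_rot: [-3.142, -0.001, 0.135]
contact_force: [-0.5, 0.2, 5.1]
opening: 0.199
```

Request:
apply_moves(motion="-1 -0.0026 0.0111 -0.002 0;-1 -0.007 0.0223 -0.002 0;-1 -0.013 0.0327 -0.002 0;-1 -0.0205 0.042 -0.002 0;-1 -0.0293 0.0502 -0.002 0;-1 -0.0392 0.0569 -0.002 0;-1 -0.05 0.0621 -0.002 0;-1 -0.0615 0.0656 -0.002 0;-1 -0.0694 0.0669 -0.002 0;-1 -0.0773 0.0675 -0.002 0;-1 -0.079 0.0675 -0.002 0;-1 -0.079 0.0675 -0.002 0;-1 -0.079 0.0675 -0.002 0;-1 -0.079 0.0675 -0.002 0")

```text
clock: 5.18
eef_pos: [535.2, 1.4, 249.8]
tcp_rot: [3.141, 0.0, 0.136]
contact_force: [0.8, -1.5, 0.2]
opening: 0.205
```

```bash
python3 - <<'E'
from rig import r, grab_frame, spotter
import cv2
from h import onplane
for n in ["wrist","top"]:
    f=grab_frame(n); 
    im=f["img"]
    if n=="top": im=cv2.resize(im[180:330,220:420],(800,600),interpolation=cv2.INTER_CUBIC)
    cv2.imwrite(f"pics/d_{n}.png",im[:,:,::-1])
    for q in ["knob","latch_grip","latch_pivot"]:
        d=spotter.place_of(q,n)
        print(n,q,[( [round(float(v),1) for v in e["point"]],round(e["conf"],2)) for e in d[:2]])
E
```

```text
wrist knob [([471.2, 121.2, 104.2], 0.75)]
wrist latch_grip [([540.6, -0.6, 92.7], 0.76)]
wrist latch_pivot [([524.8, 78.1, 70.0], 0.92), ([477.8, 78.9, 60.0], 0.23)]
top knob [([468.4, 119.1, 102.0], 0.56)]
top latch_grip []
top latch_pivot [([522.5, 81.2, 64.0], 0.87)]
```

View pics/d_wrist.png

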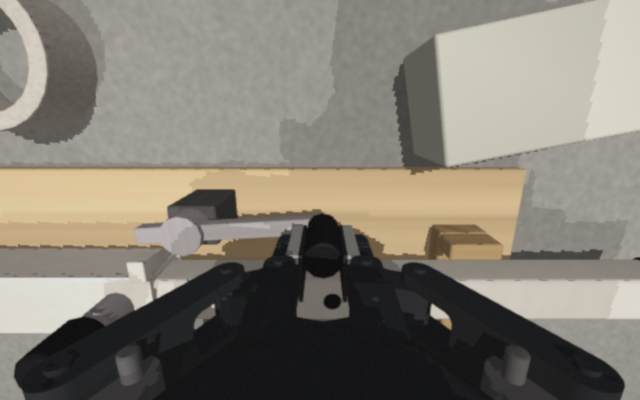

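View pics/d_top.png

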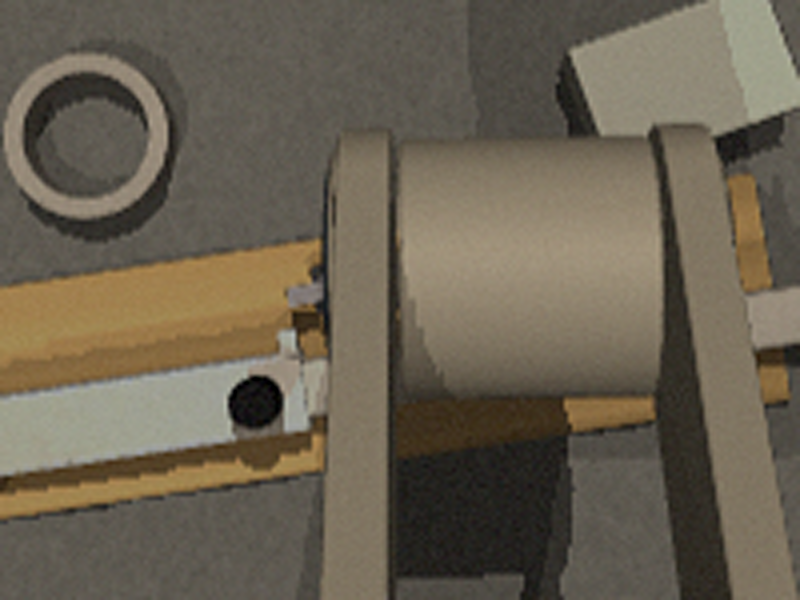

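The lever looks in line, from pivot (182,237) to grip (322,240). Release, rise, then go above the knob.

Request:
apply_moves(motion="1 0 0 0 0;1 0 0 0 0;1 0 0 0 0;1 0 0 0 0;1 0 0 0 0;1 0 0 -0.03 0;1 0 0 -0.06 0;1 0 0 -0.08 0;1 -0.025 -0.04 -0.08 0;1 -0.05 -0.08 -0.08 0;1 -0.05 -0.1285 -0.08 0;1 -0.05 -0.1285 -0.08 0;1 -0.05 -0.1285 -0.08 0")

```text
clock: 6.67
eef_pos: [466.9, 124.7, 329.9]
tcp_rot: [-3.141, -0.0, 0.138]
contact_force: [-0.1, 0.4, 0.4]
opening: 0.996
```

```bash
python3 - <<'E'
from rig import r, grab_frame, spotter
import cv2,numpy as np
for n in ["wrist","top","scene"]:
    f=grab_frame(n); 
    im=f["img"]
    cv2.imwrite(f"pics/e_{n}.png",im[:,:,::-1])
    for q in ["knob","latch_grip","latch_pivot"]:
        d=spotter.place_of(q,n)
        print(n,q,[( [round(float(v),1) for v in e["point"]],round(e["conf"],2)) for e in d[:2]])
y=.1356;X=np.array([np.cos(y),np.sin(y)]);Y=np.array([-np.sin(y),np.cos(y)])
e=r.sense()["eef_pos"][:2]; k=np.array([468.4,121.6]); print(e,X@(k-e),-Y@(k-e))
E
```

```text
wrist knob [([465.4, 123.1, 101.8], 0.84)]
wrist latch_grip [([479.1, 76.1, 61.0], 0.72), ([541.0, -0.3, 91.4], 0.66)]
wrist latch_pivot [([527.0, 81.0, 70.5], 0.8)]
top knob [([606.6, 216.7, 0.9], 0.62)]
top latch_grip [([538.8, 2.3, 90.7], 0.87)]
top latch_pivot [([521.6, 82.8, 66.9], 0.91), ([632.9, -106.6, -0.1], 0.18)]
scene knob [([466.0, 119.6, 103.8], 0.58)]
scene latch_grip [([542.3, 6.2, 94.7], 0.77)]
scene latch_pivot [([525.2, 79.6, 70.2], 0.78), ([572.8, 356.0, 0.3], 0.44)]
[468.13726482 121.67927834] 0.2496061488446486 0.11406840565645497
```

View pics/e_wrist.png

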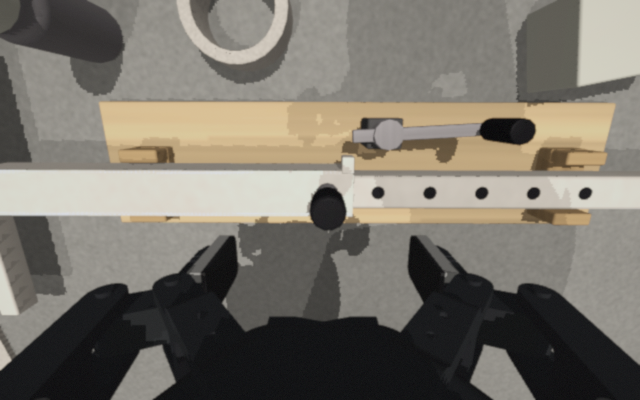

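View pics/e_scene.png

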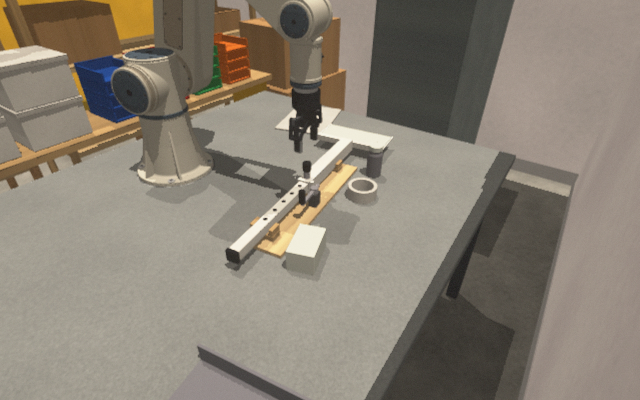

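```bash
python3 - <<'E'
from rig import r, grab_frame, spotter
import cv2,numpy as np
from h import onplane
f=grab_frame("wrist");print(r.sense()["eef_pos"])
piv=onplane(f,388,134,72)
g=onplane(f,522,131,108); l0=onplane(f,402,133,68); l1=onplane(f,478,128.5,68)
k=onplane(f,328,212,117)
hs=[onplane(f,u,v,60) for u,v in [(378,193),(585,193)]]
print(piv,g,l0,l1,k,hs)
Yax=hs[1]-hs[0]
a=lambda d:np.arctan2(d[0],-d[1])
print(a(Yax),a(l1-l0),a(g-piv))
im=f["img"];cv2.imwrite("pics/f.png",cv2.resize(im[90:240,300:560],None,fx=3,fy=3,interpolation=cv2.INTER_CUBIC)[:,:,::-1])
f=grab_frame("top")
cv2.imwrite("pics/f2.png",cv2.resize(f["img"][180:330,220:420],(800,600),interpolation=cv2.INTER_CUBIC)[:,:,::-1])
E
```

```text
[468.09900391 121.79412306 329.64761338]
[525.30033851  77.75516282  72.        ] [540.17439695  -0.67765344 108.        ] [527.45062353  65.95159851  68.        ] [539.01046717   7.05145204  68.        ] [470.42485514 118.21038951 117.        ] [array([474.26038377,  73.80456736,  60.        ]), array([ 498.60991636, -104.40636453,   60.        ])]
0.13579236183790735 0.1937984826382655 0.18741519490173555
```

View pics/f.png

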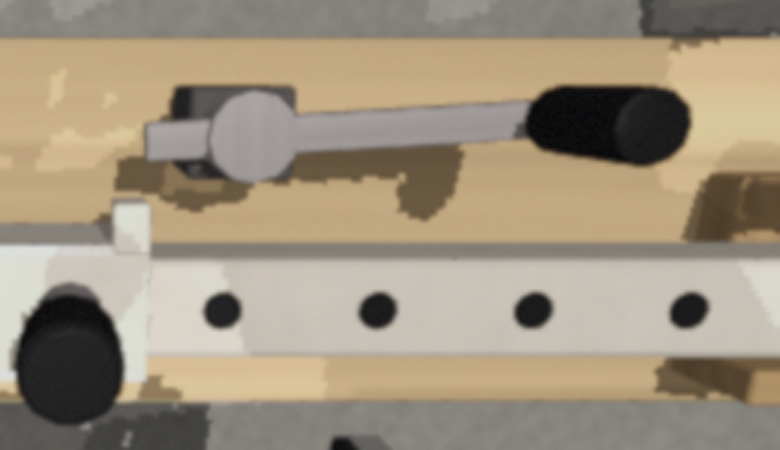

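View pics/f2.png

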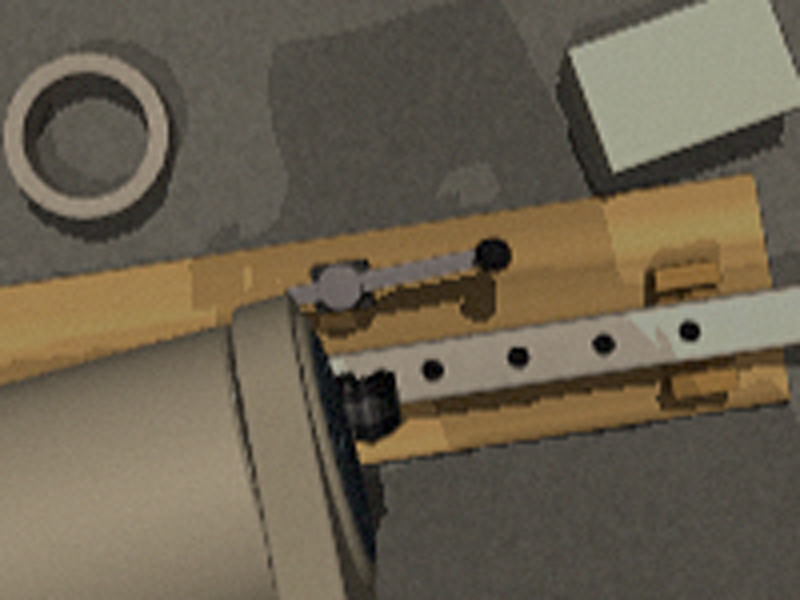

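Lever measures about 1.51 rad, inside 1.4–1.74, and its toe is clear of the lug. Now grasp the knob.

Request:
apply_moves(motion="1 0 0 0.035 0;1 0 0 0.06 0;1 0 0 0.07 0;1 0 0 0.07 0;1 0 0 0.07 0;-1 0 0 0.07 0;-1 0 0 0.07 0;-1 0 0 0.07 0;-1 0 0 0.07 0;-1 0 0 0.07 0;-1 0 0 0.07 0;-1 0 0 0.07 0;-1 0 0 0.07 0", squeeze=50)

```text
clock: 8.45
eef_pos: [468.3, 122.1, 260.5]
tcp_rot: [-3.142, -0.001, 0.135]
contact_force: [-1.6, -0.9, 8.6]
opening: 0.289
```

Request:
apply_moves(motion="-1 0 0 -0.004 0;-1 0 0 -0.008 0;-1 0 0 -0.012 0;-1 0 0 -0.015 0;-1 0 0 -0.015 0;-1 0 0 -0.015 0;-1 0 0 -0.015 0")

```text
clock: 9.03
eef_pos: [468.2, 122.1, 274.7]
tcp_rot: [-3.142, -0.001, 0.135]
contact_force: [3.3, 0.3, -7.7]
opening: 0.284
```

```bash
python3 - <<'E'
from rig import r, grab_frame, spotter
import cv2
f=grab_frame("wrist"); cv2.imwrite("pics/g.png",f["img"][:,:,::-1])
f=grab_frame("scene"); cv2.imwrite("pics/g2.png",cv2.resize(f["img"][100:240,230:410],None,fx=4,fy=4,interpolation=cv2.INTER_CUBIC)[:,:,::-1])
E
```

```text
(no output)
```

View pics/g.png

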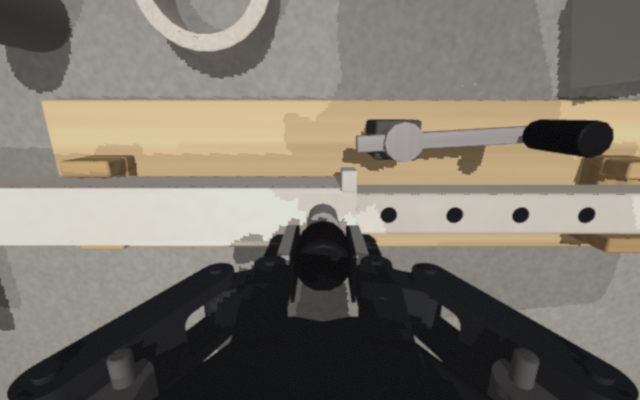

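View pics/g2.png

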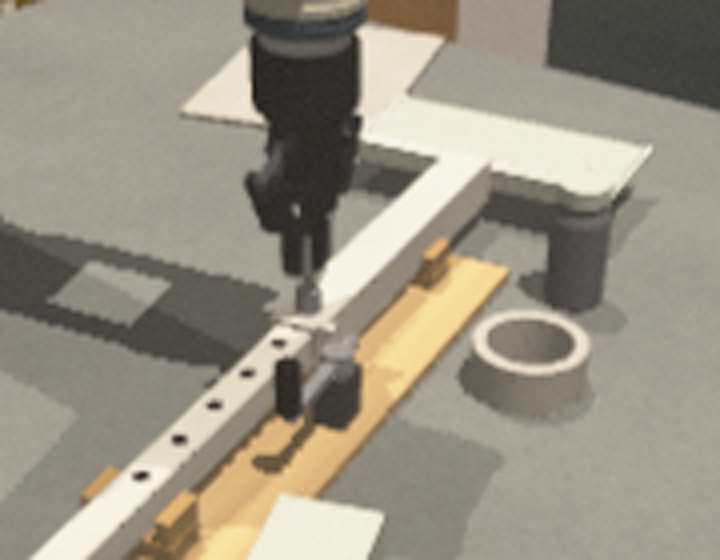

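The plunger's bare stem now shows under the knob, and the −7.7 N pull matches about 14 mm of lift. Slide 45 mm.

Request:
apply_moves(motion="-1 0 0.006 0 0;-1 0 0.012 0 0;-1 0 0.018 0 0;-1 0 0.024 0 0;-1 0 0.03 0 0;-1 0 0.036 0 0;-1 0 0.041 0 0;-1 0 0.044 0 0;-1 0 0.045 0 0;-1 0 0.045 0 0;-1 0 0.045 0 0;-1 0 0.045 0 0")

```text
clock: 10.13
eef_pos: [474.3, 77.3, 274.6]
tcp_rot: [3.141, -0.0, 0.135]
contact_force: [4.2, 0.3, -7.5]
opening: 0.287
```

```bash
python3 - <<'E'
from rig import r, grab_frame, spotter
import cv2
from h import onplane
f=grab_frame("wrist"); cv2.imwrite("pics/i.png",f["img"][:,:,::-1])
E
```

```text
(no output)
```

View pics/i.png

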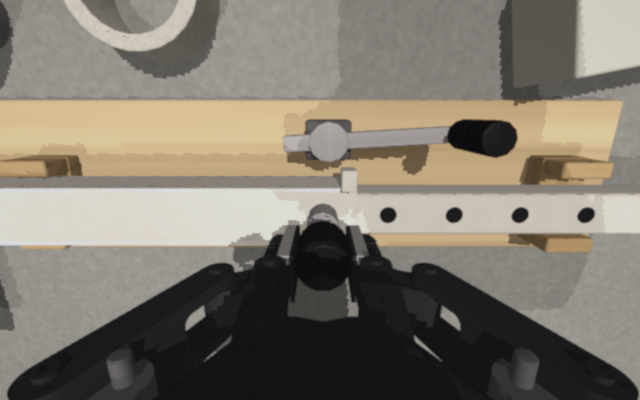

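The remaining holes sit at the same pixels as before (389, 454, 520, 586), so the section moved exactly one pitch. Lower the pin.

Request:
apply_moves(motion="-1 0 0 0.004 0;-1 0 0 0.008 0;-1 0 0 0.012 0;-1 0 0 0.015 0;-1 0 0 0.016 0;-1 0 0 0.016 0;-1 0 0 0.016 0;-1 0 0 0.016 0;-1 0 0 0.016 0")

```text
clock: 10.93
eef_pos: [474.4, 77.5, 260.3]
tcp_rot: [3.142, -0.001, 0.135]
contact_force: [-3.5, -1.9, 23.9]
opening: 0.281
```

```bash
python3 - <<'E'
from rig import r, grab_frame, spotter
import cv2
f=grab_frame("wrist"); cv2.imwrite("pics/j.png",f["img"][:,:,::-1])
f=grab_frame("scene"); cv2.imwrite("pics/j2.png",cv2.resize(f["img"][100:240,230:410],None,fx=4,fy=4,interpolation=cv2.INTER_CUBIC)[:,:,::-1])
for c in["wrist","scene"]: print([(e["point"],e["conf"]) for e in spotter.place_of("knob",c)[:1]],[(e["point"],e["conf"]) for e in spotter.place_of("latch_grip",c)[:1]])
s=r.sense();print(s["eef_pos"],s["contact_force"],s["clock"])
E
```

```text
[([473.1, 79.5, 103.3], 0.64)] [([538.7, 1.0, 91.7], 0.97)]
[([474.4, 79.7, 103.4], 0.39)] [([539.7, 5.5, 90.6], 0.6)]
[474.37156528  77.50508628 260.3200641 ] [-3.64231273 -2.19497932 23.57132644] 11.2333
```

View pics/j.png

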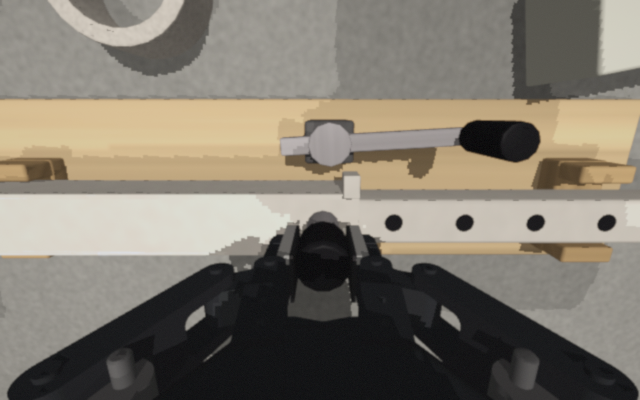

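View pics/j2.png

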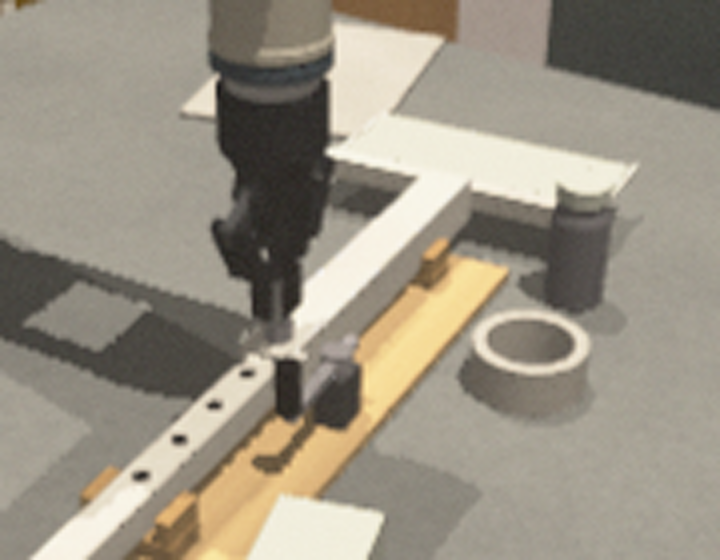

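The knob sits in the fingers exactly where it did before, and its measured height is back to about 103 mm, so the pin is home.

```bash
python3 -c "
from rig import r
print(r.sign_off())"
```

```text
the job is handed in; nothing more can be done
None
```

I swung the lever in line, lifted the plunger about 14 mm, slid the section one hole along the post and lowered the pin into the next hole. I then handed in at about 11 s, still gripping and pressing the knob; no verdict came back.

What the last checks showed:
- **Section:** it moved about 45 mm. After the slide, the remaining holes sat at the same pixels in the wrist picture as before it.
- **Pin:** the tool was back at its pre-lift height (260.3 mm against 260.5 mm), the knob measured about 103 mm high, and it had not slipped in the fingers.
- **Grip:** squeeze set to 50 N, with about 24 N pressing down.
- **Lever:** a little short of exactly in line, about 1.51 rad. This was measured before I gripped the knob and is inside the 1.4 to 1.74 range. I left it there, and later views show the grip in about the same place.
- **Tape roll, box and jar:** I never touched them. They look unmoved where they show in the pictures, but I did not measure them again at the end.

The position finders disagreed by up to about 5 mm on the lever grip (the scene camera against the others). The wrist camera also placed the holes about 4 mm off the top camera's positions. I relied on the top camera's hole positions, and the fit agreed with them.

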